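# Show a jar lid's seat to the inspection camera

## Task

Before glazing we photograph the seat under each lid. Lift the lid off the squat jar on the ware board and show its underside to the inspection camera: about 15 cm in front of the lens, centred on its line of sight and square to it, without knocking the lid on the other things or setting it down on the way, and without touching the camera. Finish while still holding the lid there motionless in the air for the picture; leave the jar and all the other things where they stand.

Things in the scene. Friction and masses are not known exactly. Their poses are not given: they have to be found in the camera images.
- lid_knob (a point): centre of the squat jar's lid knob, with the lid's axes: z up through the knob, x along it. The knob is an upright tab of the same beige clay, 30 mm long (x), 14 mm thick (y), 24 mm high: take it across its thickness. The lid's plate, 90 mm across, slightly domed, meets the tab 12 mm below this point; the lid weighs about 0.12 kg, sits loosely and lifts straight off.
- lid_under (a point): centre of the lid's underside, on the lid's axis, 34 mm below the knob's centre, level with the lower edge of the locating ring (62 mm across, 10 mm deep) that hangs into the jar's mouth. Same axes as the lid. This is the point to show to the lens.
- lid: the squat jar's lid itself (beige bisque, 46 mm high overall, 90 mm across); origin at the centre of its underside, the same point as lid_under.
- jar: the squat jar the lid sits on: beige bisque, belly 100 mm across, 75 mm high to the rim (111 mm with lid and knob); wider and lower than the other lidded jar. Origin at the centre of its foot. On the ware board, at one of four places 150 to 170 mm apart that the four pots exchange.
- lens (a point): centre of the front glass of the inspection camera's lens, 135 mm above the table. z is the line of sight, out of the lens; it leans 40 degrees from straight up, roughly towards the robot (turned differently each time); y is level. The camera is light grey with a black lens, on a round steel foot; a ring lamp 84 mm across with white dots surrounds the lens and ends 7 mm behind the glass.
- camera: the inspection camera's round steel foot, 116 mm across, fixed to the table; origin at the centre of its underside; its -x axis is the side the lens leans to (the glass lies about 45 mm out that way). Do not touch.
- board: plywood ware board, 310 (x) by 350 (y) by 18 mm thick, fixed on the table; origin at the centre of its underside. The four pots stand on it.
- tall_jar: tall narrow lidded jar of the same bisque, 76 mm across, 105 mm high to the rim, 138 mm with its lid, on the ware board: leave alone. Origin at its foot.
- tall_lid: the tall jar's lid, 80 mm across with a round knob: leave alone. Origin at the centre of its underside.
- tumbler: open bisque tumbler, 72 mm across, 95 mm high, on the ware board: leave alone. Origin at its foot.
- mug: open bisque mug with a handle, 76 mm across without it, 80 mm high, on the ware board: leave alone. Origin at its foot.
- glaze_jar: straight jar of yellow glaze, 74 mm across, 108 mm high, on the table between the robot and the camera: leave alone. Origin at its foot.
- saucer: small white saucer, 84 mm across, 16 mm high, on the table: leave alone. Origin at its foot.
- rib_stick: round wooden modelling stick 170 mm long, 12 mm thick, lying on the table: leave alone. Origin on its underside at mid-length.
- brush: paint brush lying on the table at the robot's left: leave alone.
Things that resemble listed ones, but are neither listed nor needed, are in the scene too. Leave any black look-alike of the lid alone.

How it is judged:
On the way, in this order (a step that is already met when the one before it is completed fails the run):
1. the lid is held by the fingers, lifted clear above its jar (contact force between lid and the fingers above 1 N and z of lid_under in the frame of jar above 0.1 m and contact force between lid and jar below 0.1 N), for 0.1 s.
2. the lid's underside is shown to the lens and held still (z of lid_under in the frame of lens between 0.12 and 0.18 m and x of lid_under in the frame of lens between -0.025 and 0.025 m and y of lid_under in the frame of lens between -0.025 and 0.025 m and angle between the z axis of lid_knob and the z axis of lens, either way round below 0.2 rad and angle between lid_knob's own z axis and vertical below 1.2 rad and contact force between lid and the fingers above 1 N and linear speed of lid below 0.03 m/s and angular speed of lid below 0.2 rad/s), for 0.3 s.
At the end, for the whole second after the job is handed in: the fingers hold the lid still in the air, nothing else carries it; the centre of its underside is 120 to 180 mm in front of the lens and within 25 mm of its line of sight both ways across; the underside faces the lens, square within 0.2 rad; both jars stand upright (all of step 2 and contact force between lid and camera below 0.1 N and contact force between lid and board below 0.1 N and contact force between lid and jar below 0.1 N and height (world z) of lid_under above 0.15 m and horizontal distance between lid_under and jar above 0.08 m and angle between each of jar, tall_jar's own z axis and vertical below 0.1 rad); the arm keeps its last pose, push and grip.
It fails at once if another pot or thing is shifted by more than 20 mm (distance of any of jar, tall_jar, tall_lid, tumbler, mug, glaze_jar, saucer, rib_stick, brush from where it was at the start of the episode above 0.02 m).
It fails at once if the camera is touched (contact force between camera and anything else above 1 N).
It fails at once if the lid is set down on the table or knocked on something other than its own jar (contact force between lid and board above 1 N or contact force between lid and camera above 1 N or contact force between lid and tall_jar above 1 N or contact force between lid and tall_lid above 1 N or contact force between lid and tumbler above 1 N or contact force between lid and mug above 1 N or contact force between lid and glaze_jar above 1 N or contact force between lid and saucer above 1 N or contact force between lid and rib_stick above 1 N or contact force between lid and brush above 1 N or height (world z) of lid_under below 0.03 m).
It also fails if it takes over 35 s, if anything falls off the work surface, if the arm or the gripper's body presses on something with over 40 N, if the wrist force passes 120 N, or if a joint passes its speed limit or range.

## Robot

A 6-joint arm with a two-finger parallel gripper is mounted at the origin on the work surface. World frame = base frame: x ahead of the robot, y to its left, z up, the work surface at z = 0. Lengths are in m, angles in rad, forces in N, time in s.
With the tool pointing down it reaches from about 0.3 to 0.775 m from the base axis. Payload 14.6 kg.
Tool frame: the origin (TCP) lies between the finger pads; the fingertips stand 8 mm ahead of it and the grasp point (between the pads) lies 11 mm behind it (ctrl.tip_reach is the distance from the TCP to the fingertips, in m); y points along the fingers, z is the direction in which the jaws open and shut, and the axes are right-handed (so a half turn about y gives the same grasp; the last joint's range is limited). The gripper opens to 94 mm and grips with 3 to 60 N. Pads are 16 mm wide; open, the fingers measure 119 mm over their backs; the gripper's body (75 mm by 177 mm) begins 78 mm behind the grasp point.
Start: joints at [1.245, 0.3, 1.521, -0, 1.321, -0.067], TCP at [0.141, 0.532, 0.213] pointing down, gripper open.
Joint ranges: [-3.03, 3.03], [-0.79, 2.21], [0.23, 2.52], [-1.04, 4.18], [0, 3.07], [-2.55, 2.55]. Speed limits (rad/s): [2.22, 2.22, 2.57, 3.14, 3.14, 3.14].

## Interface

Orientations are given as [roll, pitch, yaw] about the fixed x, y, z axes, in that order (R = Rz(yaw) Ry(pitch) Rx(roll)).
In Python, from station import ctrl gives the robot as it stands.
- The arm moves only by the tool play_rows, never from a script. Its arguments are lists of equal length, an entry for each row: "twist": the turn, a rotation vector about the world's x, y, z as a fraction of full scale, a list of three; "travel": the shift along the world's x, y, z as a fraction of full scale, a list of three; "grip": the gripper's target within -1 to 1 (shut at 1, half-way at 0, fully open at -1). A call has 1 to 12 rows; each row shifts and turns the commanded pose from where the row before left it; what a row does not reach is not made up. Full scale, the value 1, is 5 cm for a shift and 90 degrees for a turn. A row lasts 1/10 s, in which the tool goes at most 50 mm and 8.59 degrees, less where a joint would pass 70% of its speed; a pose out of reach is approached as far as the arm can. A call with a number of a shift or a turn outside -1 to 1 is refused whole. A call with a gripper value outside its range is refused whole. The fingers move at their own pace and stop on an object; "force" is the grip in N (left out, the last holds). Time passes only in rows, so rows that do not move let the fingers close. It gives the time, the measured TCP pose, the force and the opening at its end, in the units of the state.
- ctrl.get_obs(): the state, without advancing time (a new reading comes with each control period).
- ctrl.camera(name): name is "side" or "top"; returns a dict with "img" (480x640x3 uint8, red, green, blue), "vfov" (degrees; the focal length in pixels is half the picture's height over the tangent of half this angle, whatever the lens; pixels are square), "cx", "cy" (the principal point, pixels), "rvec" (rotation vector, rad) and "tvec" (3), from world to camera coordinates, as OpenCV has them. Camera axes: x right, y down, z forward; pixel columns grow to the right and rows downward; lengths in m; the calibration is good to about 2 mm. A picture is of the moment at which its call begins. There is no depth.
- ctrl.hand_in(): hands the job in, once; it reports no verdict.
Trained networks look in a picture, given as the dict that the camera call returned (one of the last four; its "shot" number tells which), for a name from the list of things; names that differ only in an ending like _2 or _b are one class to them, and where a whole thing is asked for, a point or a joint stands for the part that bears it (a point fixed in the world has none). Each returns a list of dicts, best first, with "confidence" (0 to 1); they miss things now and then, are a little off and sometimes report something else, mostly with a low value. They report only what shows in the picture. A call takes as long as a camera call. They do not tell look-alikes from the thing itself.
- ctrl.boxes_of(name, picture): "point" ([column, row] in pixels, amid what is visible of it).
- ctrl.trace(name, picture): "pixels" (480x640 bool, what is visible of it) and "point" ([column, row] in pixels, amid what is visible of it).
The state is a dict: "time_s": time; "qpos": joint angles; "joint_vel": joint speeds; "tau": joint torques, N m; "ee_pos": TCP position; "eef_rot": TCP orientation; "force": force on the tool from outside, world axes, zero at the start; "moment": the same for the moment, N m; "grip_width": finger opening in m.
Only numpy, scipy, OpenCV 4.12 (cv2) and the standard library are available. Lean on these libraries where they do the work, as an engineer would, in place of code of your own. Each camera call takes 0.05 s, during which the arm holds its last target.

## Working session

There is one attempt and no reset: what is moved stays moved. The work goes in short steps, Python scripts to look and compute and a tool call to move; the robot and the scene stay as the last step left them, time stands still between calls to the robot, and variables do not carry over. Pictures are saved under pics/ and viewed, and the job is handed in when it is done.

Besides the shell and the picture viewer there is one more tool, called after ">>>" as name(argument=value, ...) on one line, values as JSON. play_rows: Moves the arm, as the interface text tells. Its arguments: {"type":"object","properties":{"twist":{"type":"array"},"travel":{"type":"array"},"grip":{"type":"array"},"force":{"type":"number"}},"required":["twist","travel","grip"]}

```bash
ls; mkdir -p pics; cat > h.py <<'E'
import numpy as np, cv2
from scipy.spatial.transform import Rotation as R
from station import ctrl
def K(c):
    f=240/np.tan(np.radians(c['vfov'])/2); return np.array([[f,0,c['cx']],[0,f,c['cy']],[0,0,1.]])
def proj(c,P):
    return cv2.projectPoints(np.atleast_2d(np.asarray(P,float)),np.array(c['rvec'],float),np.array(c['tvec'],float),K(c),None)[0][:,0]
def ray(c,p):
    M=cv2.Rodrigues(np.array(c['rvec'],float))[0]; t=np.array(c['tvec'],float).ravel()
    d=M.T@np.linalg.inv(K(c))@np.array([p[0],p[1],1.]); return -M.T@t,d/np.linalg.norm(d)
def atz(c,p,z):
    o,d=ray(c,p); return o+d*(z-o[2])/d[2]
def tri(c1,p1,c2,p2):
    o1,d1=ray(c1,p1);o2,d2=ray(c2,p2)
    s=np.linalg.lstsq(np.c_[d1,-d2],o2-o1,rcond=None)[0]
    a=o1+s[0]*d1;b=o2+s[1]*d2
    return (a+b)/2,np.linalg.norm(a-b)
E
python3 - <<'E'
from h import *
np.set_printoptions(precision=3,suppress=True)
import pickle
C={}
for n in('side','top'):
    c=ctrl.camera(n);C[n]=c
    cv2.imwrite(f'pics/{n}0.png',c['img'][...,::-1]); print(n,c['vfov'],c['cx'],c['cy'],ray(c,(320,240)))
    for k in('lid_knob','lid','jar','lens','camera','tall_jar','tall_lid','tumbler','mug','glaze_jar','saucer','rib_stick','board','brush'):
        print(k,[(np.round(b['point']).tolist(),round(b['confidence'],2)) for b in ctrl.boxes_of(k,c)])
pickle.dump(C,open('c0.pkl','wb'))
print(ctrl.get_obs())
E
```

```text
pics
side 50.92020853206347 324.4736200003086 240.37609279838063 (array([0.451, 0.857, 0.898]), array([ 0.134, -0.733, -0.667]))
lid_knob [([238.0, 302.0], 0.97), ([320.0, 169.0], 0.88), ([317.0, 235.0], 0.81)]
lid [([319.0, 170.0], 0.94), ([237.0, 302.0], 0.89), ([317.0, 250.0], 0.6), ([319.0, 227.0], 0.56), ([381.0, 393.0], 0.2)]
jar [([321.0, 254.0], 0.98)]
lens [([253.0, 347.0], 0.57)]
camera [([256.0, 363.0], 0.61)]
tall_jar [([385.0, 205.0], 0.59), ([352.0, 252.0], 0.47)]
tall_lid [([385.0, 186.0], 0.61), ([254.0, 344.0], 0.34)]
tumbler [([382.0, 246.0], 0.93)]
mug [([327.0, 202.0], 0.56)]
glaze_jar [([392.0, 336.0], 0.59)]
saucer [([383.0, 392.0], 0.74)]
rib_stick [([317.0, 308.0], 0.75), ([318.0, 233.0], 0.42)]
board [([353.0, 255.0], 0.76)]
brush [([343.0, 453.0], 0.65)]
top 57.847587769659654 312.9771574380927 239.98309940633644 (array([ 0.402, -0.009,  1.048]), array([ 0.182,  0.013, -0.983]))
lid_knob [([343.0, 220.0], 0.97), ([497.0, 195.0], 0.85), ([273.0, 169.0], 0.73)]
lid [([342.0, 218.0], 0.91), ([271.0, 168.0], 0.85), ([496.0, 196.0], 0.56)]
jar [([338.0, 235.0], 0
[... 157 characters left out ...]
, ([436.0, 282.0], 0.57)]
tumbler [([349.0, 288.0], 0.86)]
mug [([415.0, 221.0], 0.92)]
glaze_jar [([233.0, 310.0], 0.56)]
saucer [([194.0, 311.0], 0.55)]
rib_stick [([196.0, 310.0], 0.74), ([277.0, 242.0], 0.66)]
board [([382.0, 260.0], 0.67)]
brush [([141.0, 284.0], 0.79)]
{'time_s': 1.5, 'qpos': array([ 1.245,  0.3  ,  1.521,  0.   ,  1.321, -0.067]), 'joint_vel': array([-0.002,  0.001,  0.001,  0.001,  0.   ,  0.001]), 'tau': array([  0.   , -53.166, -35.292,   0.071,   0.021,  -0.   ]), 'ee_pos': array([0.141, 0.532, 0.213]), 'eef_rot': array([-1.571,  0.   , -0.259]), 'force': array([-0.466, -0.769,  0.284]), 'moment': array([-0.006, -0.003, -0.006]), 'grip_width': 0.09356739513871429}
```

View pics/side0.png

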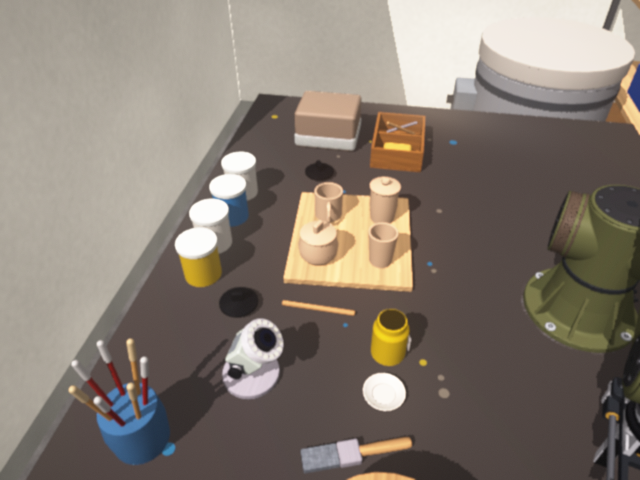

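View pics/top0.png

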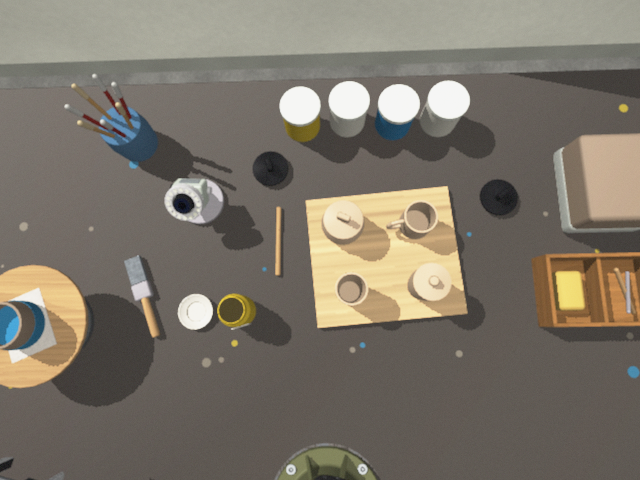

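The squat jar's lid is at top (343,219) and side (318,233): beige, with a tab knob, on the wide, low jar. The look-alikes at top (271,168) and (498,197) are black. The lid at top (433,281) has a round knob, so it belongs to the tall jar. I'll confirm this in a crop.

```bash
python3 - <<'E'
from h import *
import pickle
C=pickle.load(open('c0.pkl','rb'))
t=C['top']['img'][...,::-1];s=C['side']['img'][...,::-1]
def cr(i,x,y,w=35): return cv2.resize(i[y-w:y+w,x-w:x+w],(390,290) if 0 else (290,290),interpolation=cv2.INTER_CUBIC)
a=np.vstack([np.hstack([cr(t,343,222),cr(t,190,198)]),np.hstack([cr(s,318,240),cr(s,255,350,45)])])
cv2.imwrite('pics/crop0.png',a)
E
```

```text
(no output)
```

View pics/crop0.png

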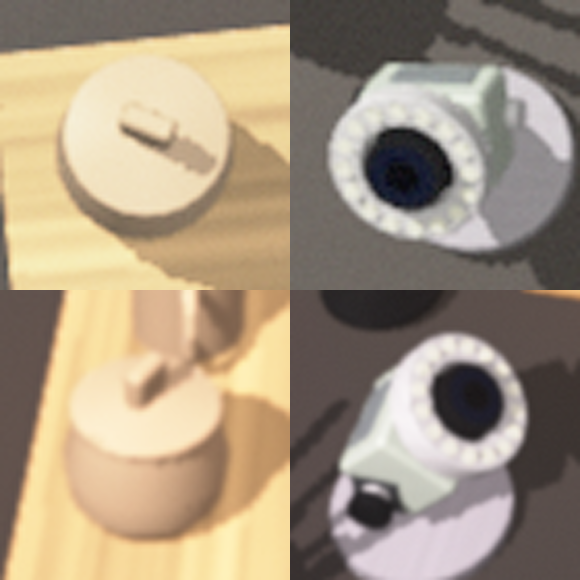

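```bash
python3 - <<'E'
from h import *
import pickle
C=pickle.load(open('c0.pkl','rb'))
t=C['top']['img'][...,::-1];s=C['side']['img'][...,::-1]
def cr(i,x,y,w,k):
    a=cv2.resize(i[y-w:y+w,x-w:x+w],None,fx=k,fy=k,interpolation=cv2.INTER_CUBIC)
    for j in range(0,2*w,5):
        for (u,v) in ((x-w+j,None),(None,y-w+j)):
            if u is not None:
                cv2.line(a,(j*k+k//2,0),(j*k+k//2,6 if u%10 else 14),(0,0,255),1)
                if u%10==0: cv2.putText(a,str(u),(j*k,26),0,.4,(0,0,255),1)
            else:
                cv2.line(a,(0,j*k+k//2),(6 if v%10 else 14,j*k+k//2),(0,0,255),1)
                if v%10==0: cv2.putText(a,str(v),(14,j*k+8),0,.4,(0,0,255),1)
    return a
cv2.imwrite('pics/cam1.png',np.hstack([cr(t,195,200,36,5),cr(s,253,352,45,4)]))  if 0 else None
cv2.imwrite('pics/camt.png',cr(t,195,200,35,8))
cv2.imwrite('pics/cams.png',cr(s,252,355,45,6))
cv2.imwrite('pics/lidt.png',np.hstack([cr(t,344,220,25,8)]))
cv2.imwrite('pics/lids.png',np.hstack([cr(s,318,240,25,8)]))
E
```

```text
(no output)
```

View pics/camt.png

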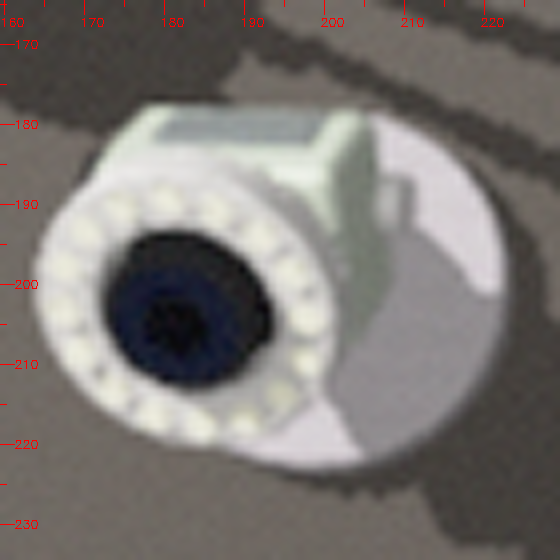

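View pics/cams.png

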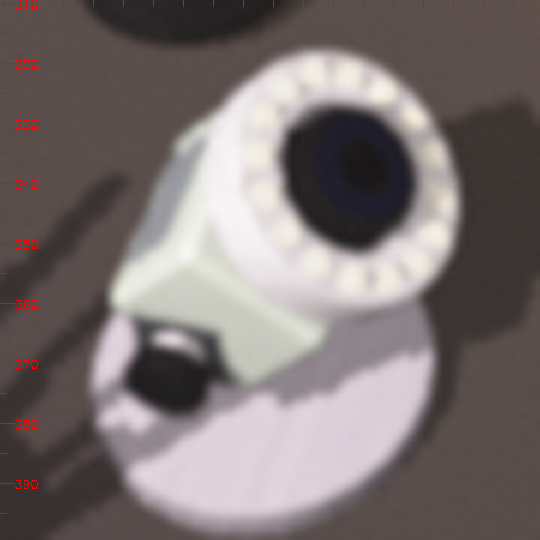

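View pics/lidt.png

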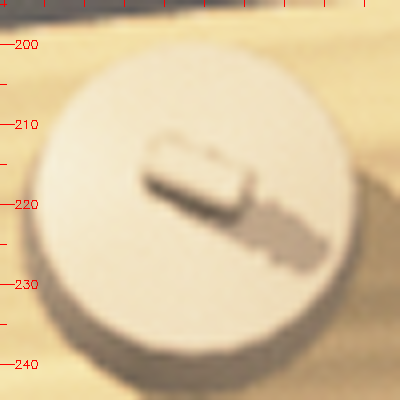

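View pics/lids.png

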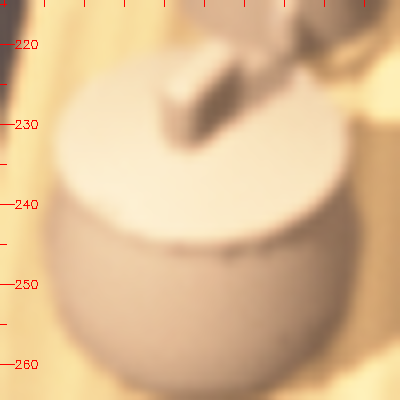

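```bash
python3 - <<'E'
from h import *
import pickle
from scipy.optimize import least_squares
np.set_printoptions(precision=4,suppress=True)
C=pickle.load(open('c0.pkl','rb'));t,s=C['top'],C['side']
T=lambda u,v:((u+.5)/8+160-.5,(v+.5)/8+165-.5)
S=lambda u,v:((u+.5)/6+207-.5,(v+.5)/6+310-.5)
for n,a,b in(('dots',(183,313),(350,178)),('disc',(189,309),(348,177)),('dark',(178,323),(362,163))):
    print(n,tri(t,T(*a),s,S(*b)))
dt=np.array([T(*p) for p in[(63,268),(83,228),(120,205),(165,198),(212,208),(250,228),(283,268),(300,315),(305,360),(283,393),(243,423),(200,428),(148,413),(108,385),(80,348),(63,308)]])
ds=np.array([S(*p) for p in[(285,82),(325,72),(395,92),(420,118),(435,150),(440,185),(430,250),(412,272),(385,283),(355,283),(325,272),(297,252),(275,225),(263,190),(258,150),(265,112)]])
ft=np.array([T(*p) for p in[(372,110),(440,140),(485,195),(505,262),(497,330),(465,400),(420,443),(370,462),(300,467),(240,455)]])
fs=np.array([S(*p) for p in[(92,370),(97,415),(120,460),(165,505),(220,528),(290,522),(350,495),(400,450),(430,395),(433,335)]])
th=np.linspace(0,2*np.pi,361)
def circ(c,ax,r):
    e=np.cross(ax,[0,0,1.]) if abs(ax[2])<.999 else np.array([1.,0,0]);e/=np.linalg.norm(e);f=np.cross(ax,e)
    return c+r*(np.cos(th)[:,None]*e+np.sin(th)[:,None]*f)
def dist(c,P,q):
    p=proj(c,P); return np.array([np.min(np.linalg.norm(p-x,axis=1)) for x in q])
def sd(c,P,q):
    p=proj(c,P).astype(np.float32); return np.array([cv2.pointPolygonTest(p.reshape(-1,1,2),(float(x[0]),float(x[1])),True) for x in q])
# free fit of ring
def f(v):
    ax=np.array([np.sin(v[3])*np.cos(v[4]),np.sin(v[3])*np.sin(v[4]),np.cos(v[3])])
    P=circ(v[:3],ax,v[5]);return np.r_[sd(t,P,dt),sd(s,P,ds)]
r=least_squares(f,[.47,.26,.13,.7,2.5,.036],x_scale=[.01,.01,.01,.1,.1,.01],diff_step=1e-4)
v=r.x;ax=np.array([np.sin(v[3])*np.cos(v[4]),np.sin(v[3])*np.sin(v[4]),np.cos(v[3])])
print('ring',v,'tilt',np.degrees(v[3]),'az',np.degrees(v[4]),'rms',np.sqrt(np.mean(r.fun**2)),'glass',v[:3]+.007*ax)
# foot, top edge height unknown
def g(v):
    P=circ(np.r_[v[:2],v[2]],np.array([0,0,1.]),.058);return np.r_[sd(t,P,ft),sd(s,P,fs)]
r=least_squares(g,[.45,.25,.01],x_scale=.01,diff_step=1e-4);print('foot',r.x,np.sqrt(np.mean(r.fun**2)))
d=v[:3]+.007*ax;d=d[:2]-r.x[:2];print('off',d,np.linalg.norm(d),np.degrees(np.arctan2(d[1],d[0])))
# jar/lid
TL=lambda u,v:((u+.5)/8+319-.5,(v+.5)/8+195-.5)
SL=lambda u,v:((u+.5)/8+293-.5,(v+.5)/8+215-.5)
# knob top face centre
for nm,a,b in (('top c',(199,167),(205,68)),):
    print(nm,tri(t,TL(*a),s,SL(*b)),atz(t,TL(*a),.129),atz(s,SL(*b),.129))
# lid rim ellipse
lt=np.array([TL(*p) for p in[(33,195),(45,130),(90,75),(150,48),(200,42),(270,60),(330,110),(357,180),(350,240),(310,305),(240,345),(180,352),(110,325),(60,270)]])
ls=np.array([SL(*p) for p in[(55,140),(60,180),(100,220),(160,240),(220,242),(290,225),(335,190),(350,145),(330,100),(120,72),(75,105)]])
def h(v):
    P=circ(v[:3],np.array([0,0,1.]),.045);return np.r_[sd(t,P,lt),sd(s,P,ls)]
r=least_squares(h,[.5,0,.095],x_scale=.01,diff_step=1e-4);print('lid',r.x,np.sqrt(np.mean(r.fun**2)))
# knob edges directions
for a,b in(((175,135),(255,172)),((145,180),(225,212)),((145,185),(238,222))):
    d=atz(t,TL(*b),.129)-atz(t,TL(*a),.129);print('edge',np.degrees(np.arctan2(d[1],d[0])),np.linalg.norm(d))
for a,b in(((160,85),(200,42)),((195,102),(240,60)),((203,100),(243,62))):
    d=atz(s,SL(*b),.129)-atz(s,SL(*a),.129);print('edge side',np.degrees(np.arctan2(d[1],d[0])),np.linalg.norm(d))
E
```

```text
dots (array([0.659 , 0.3049, 0.1307]), np.float64(0.002339587251020373))
disc (array([0.6603, 0.3037, 0.1295]), np.float64(0.0027268563745392123))
dark (array([0.6546, 0.3039, 0.1377]), np.float64(0.0016874475145479053))
ring [ 1.2858  0.7967  0.1906  0.8579 -0.9394 -0.8073] tilt 49.15546223855204 az -53.823896176440456 rms 8.720931154964543 glass [1.2889 0.7924 0.1952]
foot [0.6993 0.3021 0.0104] 0.6831133439098114
off [0.5896 0.4904] 0.7669094345710475 39.74843782007888
top c (array([ 0.6233, -0.0487,  0.1286]), np.float64(0.004934123795011522)) [ 0.6257 -0.0487  0.129 ] [ 0.6207 -0.0474  0.129 ]
lid [ 0.6242 -0.0488  0.0972] 0.6260818173904725
edge -116.89695933721352 0.023974924790705628
edge -113.71730082384394 0.023374562301424456
edge -113.60086019576791 0.027132492520668603
edge side -110.39891458973163 0.02313424426611733
edge side -114.51970738812966 0.02341430321932947
edge side -114.08514849753631 0.021075364094574823
```

```bash
python3 - <<'E'
from h import *
import pickle
from scipy.optimize import least_squares
np.set_printoptions(precision=4,suppress=True)
C=pickle.load(open('c0.pkl','rb'));t,s=C['top'],C['side']
T=lambda u,v:((u+.5)/8+160-.5,(v+.5)/8+165-.5)
S=lambda u,v:((u+.5)/6+207-.5,(v+.5)/6+310-.5)
dt=np.array([T(*p) for p in[(63,268),(83,228),(120,205),(165,198),(212,208),(250,228),(283,268),(300,315),(305,360),(283,393),(243,423),(200,428),(148,413),(108,385),(80,348),(63,308)]])
ds=np.array([S(*p) for p in[(285,82),(325,72),(395,92),(420,118),(435,150),(440,185),(430,250),(412,272),(385,283),(355,283),(325,272),(297,252),(275,225),(263,190),(258,150),(265,112)]])
th=np.linspace(0,2*np.pi,361)
def circ(c,ax,r):
    e=np.cross(ax,[0,0,1.]);e/=np.linalg.norm(e);f=np.cross(ax,e)
    return c+r*(np.cos(th)[:,None]*e+np.sin(th)[:,None]*f)
def sd(c,P,q):
    p=proj(c,P).astype(np.float32); return np.array([cv2.pointPolygonTest(p.reshape(-1,1,2),(float(x[0]),float(x[1])),True) for x in q])
AX=lambda a,b:np.array([np.sin(a)*np.cos(b),np.sin(a)*np.sin(b),np.cos(a)])
f=lambda v,tilt=None:np.r_[sd(t,circ(v[:3],AX(tilt or v[5],v[3]),v[4]),dt),sd(s,circ(v[:3],AX(tilt or v[5],v[3]),v[4]),ds)]
for x0,tl in(([.66,.3,.13,3.1,.036,.7],None),([.66,.3,.13,3.1,.036],np.radians(40))):
    r=least_squares(f,x0,args=(tl,),x_scale=[.01,.01,.01,.1,.01,.1][:len(x0)],diff_step=1e-3);v=r.x
    a=AX(tl or v[5],v[3]);print(v,'az',np.degrees(v[3]),np.degrees(tl or v[5]),np.sqrt(np.mean(r.fun**2)),'glass',v[:3]+.007*a)
d=(v[:3]+.007*a)[:2]-[.6993,.3021];print(d,np.linalg.norm(d),np.degrees(np.arctan2(d[1],d[0])))
for k in['tall_jar','tumbler','mug','glaze_jar','saucer']:pass
for nm,p,z in(('glaze top',(235,308),.108),('tall knob',(434,281),.156),('tumbler',(351,288),.113),('mug',(420,217),.098),('tooltip',(0,0),0)):print(nm,atz(t,p,z))
E
```

```text
[0.6582 0.3043 0.1318 3.0132 0.0346 0.7149] az 172.64577432833065 40.95865730827073 0.4915219636462361 glass [0.6537 0.3049 0.1371]
[0.6582 0.3043 0.1318 3.0126 0.0345] az 172.6087075179889 40.0 0.4961764677749938 glass [0.6538 0.3049 0.1371]
[-0.0455  0.0028] 0.04563181973619787 176.49073282636886
glaze top [0.4315 0.1892 0.108 ]
tall knob [ 0.4776 -0.2277  0.156 ]
tumbler [ 0.4696 -0.0611  0.113 ]
mug [ 0.6257 -0.2204  0.098 ]
tooltip [1.3019 0.8914 0.    ]
```

>>> play_rows(twist=[[0, 0, -0.09], [0, 0, -0.09], [0, 0, -0.09], [0, 0, -0.09], [0, 0, -0.09], [0, 0, -0.09], [0, 0, -0.09], [0, 0, -0.09], [0, 0, -0.09], [0, 0, -0.09], [0, 0, -0.09], [0, 0, -0.09]], travel=[[0.3, -0.36, 0.2], [0.6, -0.72, 0.1], [0.6, -0.72, 0.1], [0.6, -0.72, 0.1], [0.6, -0.72, 0.1], [0.6, -0.72, 0], [0.6, -0.72, 0], [0.6, -0.72, 0], [0.6, -0.72, 0], [0.6, -0.72, 0], [0.6, -0.72, 0], [0.6, -0.72, 0]], grip=[-1, -1, -1, -1, -1, -1, -1, -1, -1, -1, -1, -1], force=30)

```text
time_s: 2.7
ee_pos: [0.4867, 0.1159, 0.2436]
eef_rot: [-1.57, 0.0, -1.961]
force: [1.2, 1.0, -0.6]
grip_width: 0.0941
```

>>> play_rows(twist=[[0, 0, -0.018], [0, 0, 0], [0, 0, 0], [0, 0, 0], [0, 0, 0], [0, 0, 0]], travel=[[0.55, -0.66, -0.2], [0.55, -0.66, -0.2], [0.55, -0.66, -0.2], [0.55, -0.66, -0.2], [0.54, -0.65, -0.1], [0, 0, 0]], grip=[-1, -1, -1, -1, -1, -1])

```text
time_s: 3.3
ee_pos: [0.624, -0.0505, 0.1963]
eef_rot: [-1.573, -0.001, -1.987]
force: [-0.7, -0.4, 0.0]
grip_width: 0.094
```

```bash
python3 - <<'E'
from h import *
o=ctrl.get_obs();print(o['ee_pos'],o['eef_rot'],o['qpos'],o['time_s'],ctrl.tip_reach)
out=[]
for n,(x,y) in(('top',(343,215)),('side',(318,225))):
    c=ctrl.camera(n)
    i=c['img'][...,::-1].copy()
    y0,x0=y-75,x-50
    out.append(cv2.resize(i[y0:y0+120,x0:x0+100],None,fx=4,fy=4,interpolation=cv2.INTER_CUBIC)[:480])
cv2.imwrite('pics/pre.png',np.hstack(out))
E
```

```text
[ 0.62400114 -0.05048553  0.19632824] [-1.57274497e+00 -1.05979053e-03 -1.98709249e+00] [-1.39022183e-01  4.84939105e-01  1.30575576e+00 -4.97648870e-04
  1.35306213e+00  2.77383036e-01] 3.3 0.008
```

View pics/pre.png

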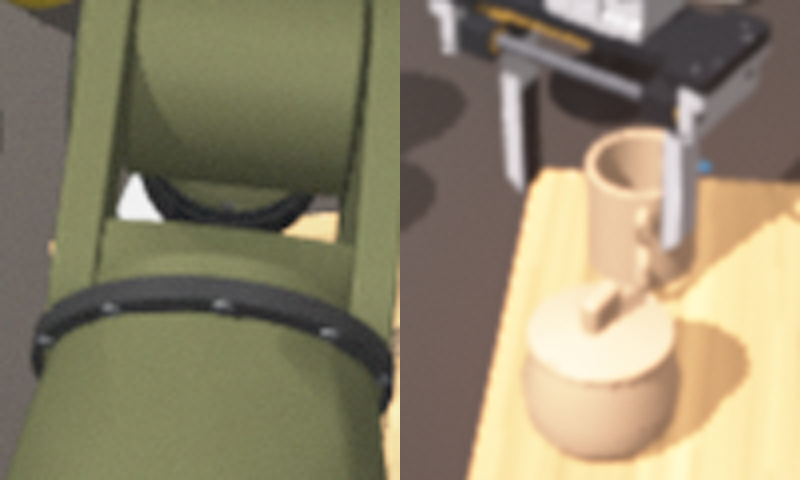

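The fingers straddle the knob (side crop). Going down until the tips are about 4 mm above the plate, then looking before closing.

>>> play_rows(twist=[[0, 0, 0], [0, 0, 0], [0, 0, 0], [0, 0, 0], [0, 0, 0], [0, 0, 0]], travel=[[0, 0.036, -0.36], [0, 0, -0.36], [0, 0, -0.36], [0, 0, -0.36], [0, 0, -0.13], [0, 0, 0]], grip=[-1, -1, -1, -1, -1, -1])

```text
time_s: 4.0
ee_pos: [0.6223, -0.0442, 0.1199]
eef_rot: [-1.572, -0.0, -1.983]
force: [-0.5, 0.4, -0.5]
grip_width: 0.0943
```

```bash
python3 - <<'E'
from h import *
o=ctrl.get_obs();print(o['ee_pos'],o['eef_rot'],o['force'])
c=ctrl.camera('side');i=c['img'][...,::-1].copy()
cv2.imwrite('pics/down.png',cv2.resize(i[180:280,260:385],None,fx=6,fy=6,interpolation=cv2.INTER_CUBIC))
E
```

```text
[ 0.62229897 -0.04421553  0.11986396] [-1.57156569e+00 -1.92093623e-04 -1.98260576e+00] [-0.47361227  0.42753984 -0.47809316]
```

View pics/down.png

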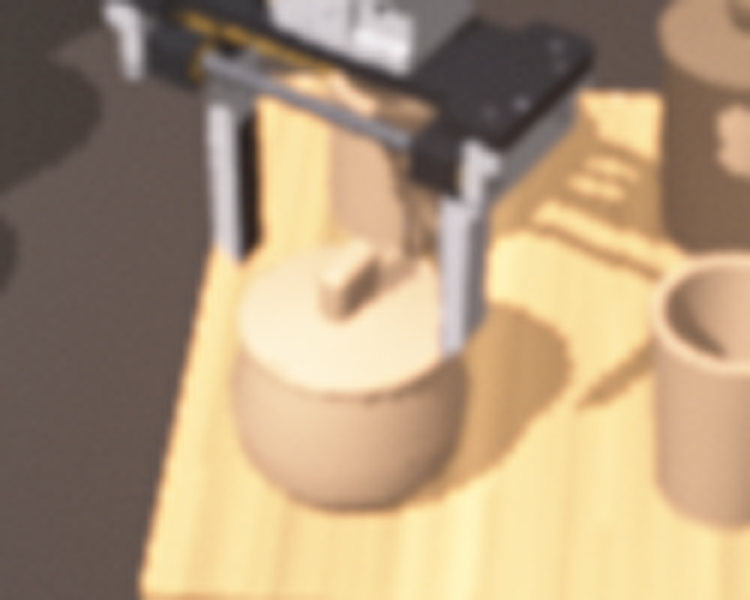

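```bash
python3 - <<'E'
from h import *
o=ctrl.get_obs();print(o['ee_pos'],o['eef_rot'],o['force'])
E
```

```text
[ 0.62276305 -0.04445896  0.12073008] [-1.57025626e+00  2.00496582e-04 -1.98286880e+00] [0.41170367 0.13194834 0.07157131]
```

>>> play_rows(twist=[[0, 0, 0], [0, 0, 0]], travel=[[0, 0, -0.02], [0, 0, 0]], grip=[-1, -1])

```text
time_s: 4.25
ee_pos: [0.623, -0.0449, 0.1198]
eef_rot: [-1.57, 0.0, -1.983]
force: [1.4, 0.3, 0.1]
grip_width: 0.0942
```

>>> play_rows(twist=[[0, 0, 0], [0, 0, 0], [0, 0, 0], [0, 0, 0], [0, 0, 0], [0, 0, 0], [0, 0, 0], [0, 0, 0], [0, 0, 0], [0, 0, 0]], travel=[[0.02, -0.08, -0.04], [0, 0, 0], [0, 0, 0], [0, 0, 0], [0, 0, 0], [0, 0, 0], [0, 0, 0], [0, 0, 0], [0, 0, 0], [0, 0, 0]], grip=[-1, -1, 0.3, 0.6, 1, 1, 1, 1, 1, 1], force=30)

```text
time_s: 5.25
ee_pos: [0.6238, -0.049, 0.117]
eef_rot: [-1.571, 0.0, -1.984]
force: [-0.1, -0.8, 0.3]
grip_width: 0.0333
```

```bash
python3 - <<'E'
from h import *
o=ctrl.get_obs();print(o)
c=ctrl.camera('side');i=c['img'][...,::-1].copy()
cv2.imwrite('pics/closed.png',cv2.resize(i[180:280,260:385],None,fx=6,fy=6,interpolation=cv2.INTER_CUBIC))
E
```

```text
{'time_s': 5.25, 'qpos': array([-1.36961487e-01,  5.54473084e-01,  1.39204997e+00,  1.61036524e-05,
        1.19507092e+00,  2.75754964e-01]), 'joint_vel': array([ 0.0010608 ,  0.00015133, -0.00025651,  0.00014039,  0.00096261,
       -0.00057287]), 'tau': array([ 2.59777466e-03, -6.53179121e+01, -3.34664941e+01,  7.06089777e-02,
       -4.28254352e-03,  1.18144098e-04]), 'ee_pos': array([ 0.62376217, -0.04901966,  0.11695411]), 'eef_rot': array([-1.57080168e+00,  1.40547250e-05, -1.98351869e+00]), 'force': array([-0.12626176, -0.76419879,  0.26270953]), 'moment': array([-0.08829142,  0.11403394,  0.02188378]), 'grip_width': 0.03330880170724615}
```

View pics/closed.png

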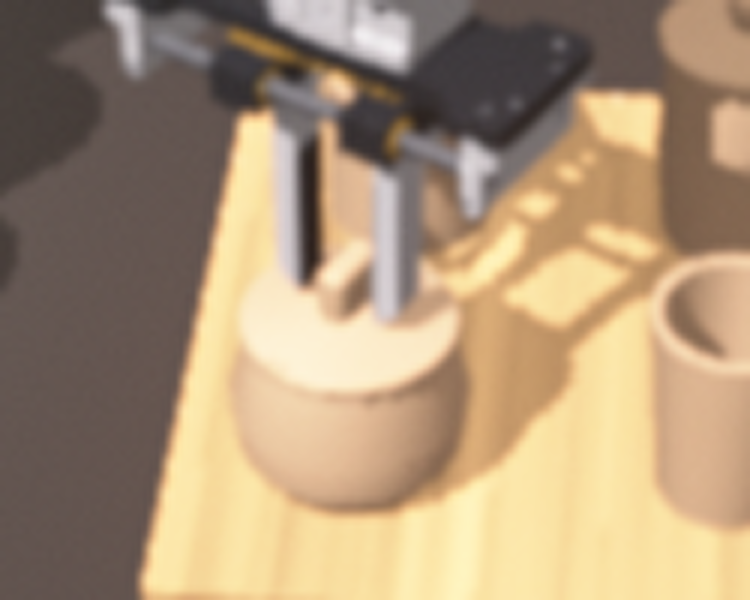

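Still closing, at 33 mm, and centred on the tab. I'll finish the grip.

>>> play_rows(twist=[[0, 0, 0], [0, 0, 0], [0, 0, 0], [0, 0, 0], [0, 0, 0], [0, 0, 0]], travel=[[0, 0, 0], [0, 0, 0], [0, 0, 0], [0, 0, 0], [0, 0, 0], [0, 0, 0]], grip=[1, 1, 1, 1, 1, 1], force=35)

```text
time_s: 5.9
ee_pos: [0.6237, -0.049, 0.1169]
eef_rot: [-1.571, -0.0, -1.984]
force: [0.1, 0.1, 0.1]
grip_width: 0.014
```

>>> play_rows(twist=[[0, 0, 0], [0, 0, 0], [0, 0, 0], [0, 0, 0], [0, 0, 0], [0, 0, 0], [0, 0, 0], [0, 0, 0], [0, 0, 0]], travel=[[0, 0, 0.1], [0, 0, 0.2], [0, 0, 0.3], [0, 0, 0.4], [0, 0, 0.5], [0, 0, 0.6], [0, 0, 0.5], [0, 0, 0.3], [0, 0, 0]], grip=[1, 1, 1, 1, 1, 1, 1, 1, 1])

```text
time_s: 6.8
ee_pos: [0.6244, -0.0491, 0.2656]
eef_rot: [-1.566, 0.001, -1.983]
force: [-0.6, 0.9, -0.9]
grip_width: 0.0136
```

```bash
python3 - <<'E'
from h import *
o=ctrl.get_obs();print(o['ee_pos'],o['eef_rot'],o['qpos'],o['force'],o['grip_width'])
c=ctrl.camera('side');i=c['img'][...,::-1].copy()
cv2.imwrite('pics/lift.png',cv2.resize(i[130:280,240:400],None,fx=4,fy=4,interpolation=cv2.INTER_CUBIC))
a=np.radians(40);b=np.radians(174.5);ax=np.array([np.sin(a)*np.cos(b),np.sin(a)*np.sin(b),np.cos(a)])
L=np.array([.654,.3045,.136])
under=L+.15*ax
# knob centre is .117 when TCP .117
tcp=under+.034*ax
print('ax',ax,'under',under,'tcp',tcp)
R0=R.from_euler('xyz',o['eef_rot']).as_matrix()
# min rotation z->ax
v=np.cross([0,0,1],ax);v=v/np.linalg.norm(v)*a
for extra in (0,20,40):
    Q=R.from_rotvec(v)*R.from_euler('z',extra,degrees=True)
    print(extra,'rotvec deg',np.degrees(Q.as_rotvec()),'jaw',Q.apply(R0[:,2]))
print('travel',tcp-o['ee_pos'])
E
```

```text
[ 0.62436346 -0.04907916  0.26560134] [-1.56584725e+00  1.43165624e-03 -1.98347770e+00] [-1.36930784e-01  4.41016654e-01  1.20988785e+00  3.01858414e-05
  1.48553625e+00  2.75751634e-01] [-0.58164111  0.86472923 -0.884414  ] 0.013599533097147308
ax [-0.63982834  0.06160846  0.76604444] under [0.55802575 0.31374127 0.25090667] tcp [0.53627158 0.31583596 0.27695218]
0 rotvec deg [ -3.8338301  -39.81584793   0.        ] jaw [ 0.69157344 -0.37945545  0.61460535]
20 rotvec deg [-10.74218758 -38.73507703  19.17777722] jaw [ 0.76204438 -0.04086238  0.64623419]
40 rotvec deg [-17.56318767 -36.82198869  38.3358245 ] jaw [0.74021958 0.30269607 0.60037493]
travel [-0.08809188  0.36491512  0.01135084]
```

View pics/lift.png

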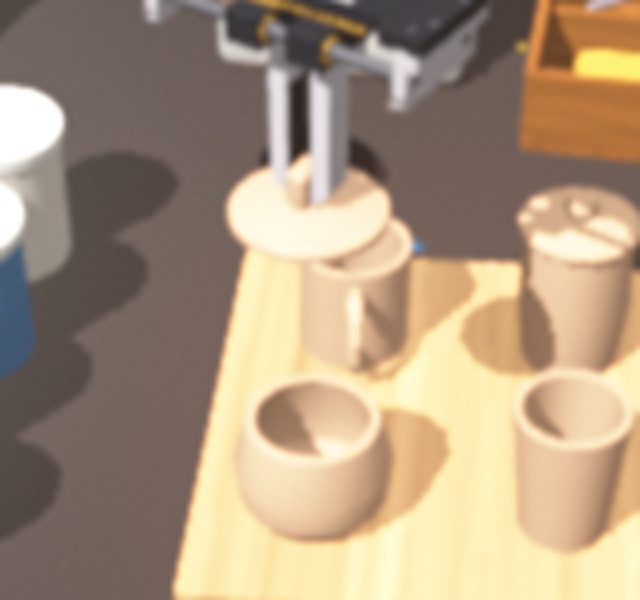

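>>> play_rows(twist=[[-0.004, -0.0144, 0.0071], [-0.008, -0.0287, 0.0142], [-0.012, -0.043, 0.0214], [-0.012, -0.043, 0.0214], [-0.012, -0.043, 0.0214], [-0.012, -0.043, 0.0214], [-0.012, -0.043, 0.0214], [-0.012, -0.043, 0.0214], [-0.012, -0.043, 0.0214], [-0.012, -0.043, 0.0214], [-0.008, -0.0287, 0.0142], [-0.004, -0.0144, 0.0071]], travel=[[-0.06, 0.24, 0.01], [-0.12, 0.48, 0.02], [-0.18, 0.73, 0.02], [-0.18, 0.73, 0.02], [-0.18, 0.73, 0.02], [-0.18, 0.73, 0.02], [-0.18, 0.73, 0.02], [-0.18, 0.73, 0.02], [-0.18, 0.73, 0.02], [-0.18, 0.73, 0.02], [-0.12, 0.48, 0.02], [-0.06, 0.24, 0.01]], grip=[1, 1, 1, 1, 1, 1, 1, 1, 1, 1, 1, 1])

```text
time_s: 8.05
ee_pos: [0.5322, 0.3169, 0.2716]
eef_rot: [-0.873, -0.024, -1.638]
force: [0.7, -0.2, -1.4]
grip_width: 0.0138
```

>>> play_rows(twist=[[0, 0, 0], [0, 0, 0], [0, 0, 0]], travel=[[0, 0, 0], [0, 0, 0], [0, 0, 0]], grip=[1, 1, 1])

```text
time_s: 8.35
ee_pos: [0.5341, 0.3141, 0.2728]
eef_rot: [-0.874, -0.022, -1.643]
force: [0.3, -0.7, -0.7]
grip_width: 0.0138
```

```bash
python3 - <<'E'
from h import *
np.set_printoptions(precision=4,suppress=True)
o=ctrl.get_obs();print(o['ee_pos'],o['eef_rot'],o['qpos'],o['force'],o['grip_width'])
R0=R.from_euler('xyz',o['eef_rot']).as_matrix();print('lid z',-R0[:,1],'tilt',np.degrees(np.arccos(-R0[2,1])),'az',np.degrees(np.arctan2(-R0[1,1],-R0[0,1])))
print('under by tool',o['ee_pos']+.034*R0[:,1])
out=[]
import pickle
C={}
for n,(x,y) in(('side',(265,310)),('top',(220,195))):
    c=ctrl.camera(n);C[n]=c;i=c['img'][...,::-1].copy()
    out.append(cv2.resize(i[y-75:y+75,x-50:x+50],None,fx=4,fy=4,interpolation=cv2.INTER_CUBIC))
    for k in('lid','lens'): print(n,k,[(np.round(b['point']).tolist(),round(b['confidence'],2)) for b in ctrl.boxes_of(k,c)])
pickle.dump(C,open('c1.pkl','wb'))
cv2.imwrite('pics/show.png',np.hstack(out))
E
```

```text
[0.5341 0.3141 0.2728] [-0.8738 -0.0222 -1.6426] [ 0.6601  0.1753  1.6798 -0.6305  0.8467  1.044 ] [ 0.2756 -0.6873 -0.7343] 0.013839295434210683
lid z [-0.639   0.063   0.7666] tilt 39.9517254339798 az 174.3676979973143
under by tool [0.5558 0.3119 0.2467]
side lid [([319.0, 168.0], 0.89), ([322.0, 306.0], 0.79), ([237.0, 301.0], 0.73)]
side lens [([251.0, 347.0], 0.7)]
top lid [([268.0, 166.0], 0.9), ([154.0, 235.0], 0.8), ([499.0, 195.0], 0.72)]
top lens [([185.0, 196.0], 0.85)]
```

View pics/show.png

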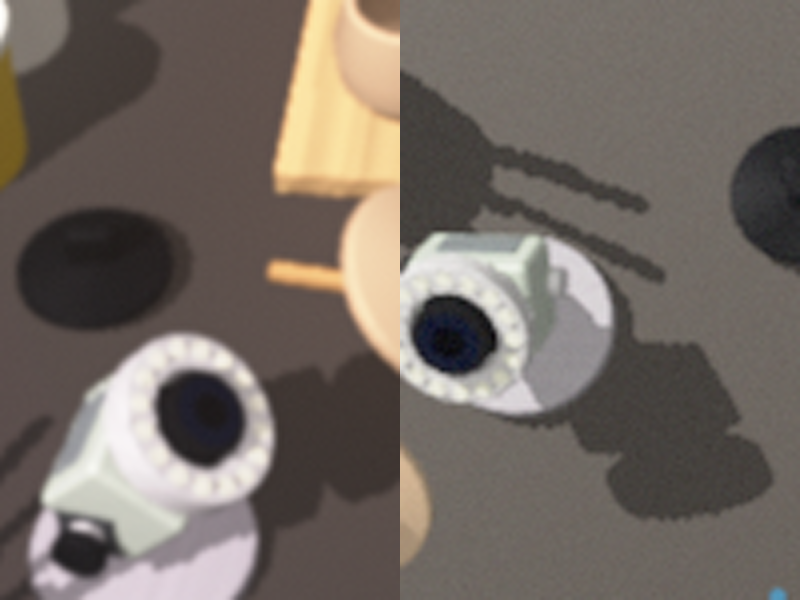

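The camera wasn't touched. Next I'll overlay the expected lid and lens outlines on both full pictures.

```bash
python3 - <<'E'
from h import *
import pickle
C=pickle.load(open('c1.pkl','rb'))
o=ctrl.get_obs();M=R.from_euler('xyz',o['eef_rot']).as_matrix();z=-M[:,1]
u=o['ee_pos']-.034*z
e=np.cross(z,[0,0,1]);e/=np.linalg.norm(e);f=np.cross(z,e);th=np.linspace(0,2*np.pi,200)
cir=lambda c,r:c+r*(np.cos(th)[:,None]*e+np.sin(th)[:,None]*f)
L=np.array([.654,.3045,.136])
out=[]
for n,(x,y) in(('side',(295,310)),('top',(175,215))):
    c=C[n];k=5;w,h=40*1,58
    w=40
    x0,y0=x-70,y-75
    i=cv2.resize(c['img'][y0:y0+150,x0:x0+140][...,::-1],None,fx=4,fy=4,interpolation=cv2.INTER_CUBIC)
    def dr(P,col):
        p=(proj(c,P)-[x0,y0]+.5)*4-.5
        cv2.polylines(i,[np.round(p).astype(int).reshape(-1,1,2)],False,col,1)
    dr(cir(u+.012*z,.045),(0,0,255));dr(cir(u,.031),(255,0,0));dr(cir(L-.007*z,.042),(0,255,0));dr(np.array([L,L+.15*z]),(255,255,0))
    dr(np.array([u,u+.034*z]),(255,0,255))
    cv2.imwrite(f'pics/ov_{n}.png',i)
E
```

```text
(no output)
```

View pics/ov_side.png

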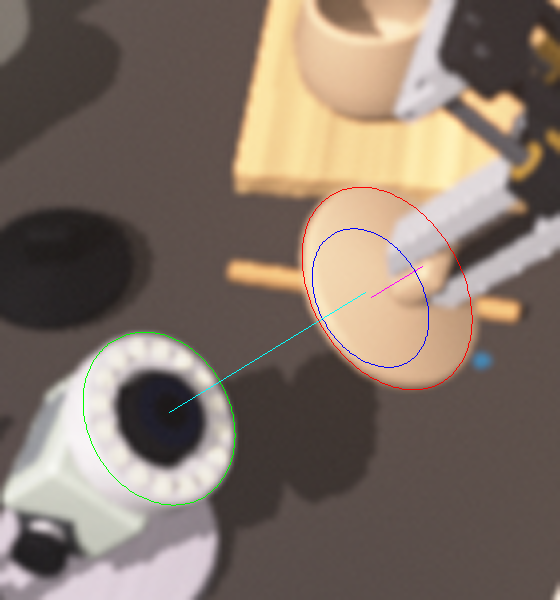

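View pics/ov_top.png

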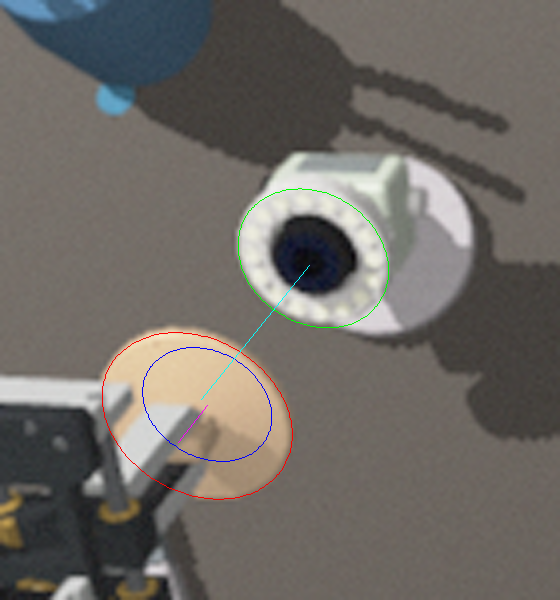

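The overlays match in both views: lid rim, ring lamp and line of sight. The lid is about 4 mm off target, against a 25 mm tolerance. I'll hold still briefly and hand in.

>>> play_rows(twist=[[0, 0, 0], [0, 0, 0], [0, 0, 0], [0, 0, 0], [0, 0, 0], [0, 0, 0]], travel=[[0, 0, 0], [0, 0, 0], [0, 0, 0], [0, 0, 0], [0, 0, 0], [0, 0, 0]], grip=[1, 1, 1, 1, 1, 1])

```text
time_s: 9.25
ee_pos: [0.5337, 0.315, 0.2729]
eef_rot: [-0.873, -0.022, -1.641]
force: [0.0, 1.3, -1.3]
grip_width: 0.0143
```

```bash
python3 - <<'E'
from h import *
o=ctrl.get_obs();print(o['time_s'],o['ee_pos'],o['eef_rot'],np.abs(o['joint_vel']).max(),o['grip_width'])
print(ctrl.hand_in())
E
```

```text
9.25 [0.53374657 0.3149803  0.27291496] [-0.87303076 -0.02215908 -1.64132313] 0.0013367227742605067 0.014260435426522134
the job is handed in; nothing more can be done
None
```

I lifted the beige lid off the squat jar by its tab and carried it at height to the inspection camera. I handed in at 9.25 s with the gripper still holding it in front of the lens; the hand-in reports no verdict.

- **Position:** by the arm's reading, the underside is about 15 cm in front of the lens and within about 4 mm of the target point. I estimated the lens position from the images.
- **Squareness:** the lid leans 40° towards azimuth 174°. That is within about 2° of the lens azimuth I measured, which came out between 172.6° and 176.5° depending on the method.
- **Holding still:** the fingers are on the tab at 14 mm with a 35 N grip setting, and joint speeds were about 0.001 rad/s.
- **Pictures:** the expected outlines of lid and ring lamp matched both camera views, with the camera clear of lid and arm. I did not measure whether the other pots moved, but I saw no contact or shift.
- **Disagreements:** the two views placed the knob about 5 mm apart, and one arm reading was off by 4 mm before I corrected it. Neither affected the grasp.

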